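Slide the board carrier from heat to cool and bar the way

TASK

The circuit-board carrier has finished on the preheater's red zone. Turn the red hand nut until its yellow stop arm is swung right out of the lane (about a quarter turn, either way), slide the carrier across into the blue frame, centred and square in it, without lifting or tipping it or running it into the stop arm, then turn the nut back so that the arm again points straight across the lane. Leave everything else on the preheater and bench where it is.

Things in the scene. Friction and masses are not known exactly. Their poses are not given: they have to be found in the camera images.
- plate: Two-zone preheater, fixed dark steel slab, flat top 30 mm above the bench. Origin on the bench under the lane's middle; x away from the robot, y along the lane. Spans x -85 to 145, y -280 to 280 mm. A fence on the lane's robot side (x -76 to -68 mm) stands 14 mm above the top; the stop arm's pivot is at x 85, y 0; the zones are centred at x 0, y 150 and -150 mm.
- zone_red: Flat red frame painted on the preheater's top, 130 mm (x) by 121 mm (y) outside, line 7 mm wide, with a short centre dash. Origin at its centre on the top face, axes as the preheater's. It may be the left or the right zone. The carrier starts near its centre (up to 8 mm off in x and y, and slightly turned).
- zone_blue: The same frame in blue, at the other end of the lane: where the carrier must go. Origin at its centre on the top face, axes as the preheater's.
- carrier: Loose board carrier, solid aluminium block, about 0.5 kg, 100 mm (x) by 90 mm (y), 26 mm high; an orange rail 12 mm wide along each y end makes those ends 36 mm high; green circuit board between them. Origin at the centre of its underside; x across the lane, y along it.
- stop (a joint): Angle of the yellow stop arm, rad: 0 points straight across the lane (the preheater's -x), positive counterclockwise from above, range -1.6 to 1.6, starts near 0. Stiff (0.2 N m), stays where left. Arm 85 mm long from the pivot, 14 wide, from 6 to 18 mm above the top. Beyond 1.2 either way it is clear of the lane; it swings free of a carrier standing in either zone.
- stop_nut (a point): Centre of the red bar grip of the hand nut that carries the stop arm, on the pivot axis, 36 mm above the preheater's top. The bar is 50 mm long (along the arm), 14 mm thick, its underside 20 mm and its top 48 mm above the preheater's top. x points along the arm, away from its tip; z up.
- stop_tip (a point): Free end of the yellow stop arm, at half its thickness, 12 mm above the preheater's top, 85 mm from the pivot.
- jar: Bystander: small jar, 36 mm across, 42 mm high, loose on the back ledge of the preheater (its +y end). Origin under its centre.
- heatsink: Bystander: copper finned heat sink 45 x 60 x 28 mm, loose on the back ledge of the preheater (its -y end). Origin under its centre.
- phone: Bystander: black phone 148 x 72 x 9 mm lying on the bench to the right. Origin under its centre.
- screwdriver: Bystander: screwdriver 170 mm long lying on the bench to the right.
- mouse: Bystander: round black computer mouse 62 mm across, 34 mm high, on the bench to the left. Origin under its centre.
- mug: Bystander: white mug 80 mm across, 92 mm high, on the bench to the left. Origin under its centre.
- parts_tray: Bystander: blue divided tray 160 x 110 x 30 mm on the bench to the left. Origin under its centre.
Mind the look-alikes: they are no part of the job. There is more than one size of the carrier; the job needs the largest.

How it is judged:
By the outcome, as a careful person would: the job done as asked, in the order asked, and still so for the second after the job is handed in, with the robot touching nothing.
It also fails if it takes over 69 s, if anything falls off the work surface, if the arm or the gripper's body presses on something with over 40 N, if the wrist force passes 120 N, or if a joint passes its speed limit or range.

ROBOT

A 7-joint arm with a two-finger parallel gripper is mounted at the origin on the work surface. World frame = base frame: x ahead of the robot, y to its left, z up, the work surface at z = 0. Lengths are in m, angles in degrees, forces in N, time in s.
With the tool pointing down it reaches from about 0.425 to 0.875 m from the base axis. Payload 4.7 kg.
Tool frame: the origin (TCP) lies on the mounting face of the last link; the fingertips stand 182 mm ahead of it and the grasp point (between the pads) lies env.grip_depth ahead of it (env.grip_depth is the distance from the TCP to the grasp point, in m); x points along the fingers, y is the direction in which the jaws open and shut, and the axes are right-handed (so a half turn about x gives the same grasp; the last joint's range is limited). The gripper opens to 87 mm and grips with 3 to 60 N. Pads are 19 mm wide; open, the fingers measure 117 mm over their backs; the gripper's body (75 mm by 190 mm) begins 51 mm behind the grasp point.
Start: joints at [-67.546, 18.392, -4.016, 83.108, 1.295, 78.541, -3.26], TCP at [0.24, 0.604, 0.405] pointing down, gripper open.
Joint ranges: [-163.93, 163.93], [-17.29, 119.83], [-79.2, 71.16], [3.27, 140.29], [-89.18, 269.18], [5.43, 117.66], [-154.24, 154.24]. Speed limits (degrees/s): [147.25, 147.25, 180, 180, 180, 180, 180].

INTERFACE

Orientations are given as [roll, pitch, yaw] about the fixed x, y, z axes, in that order (R = Rz(yaw) Ry(pitch) Rx(roll)).
In Python, from cell import sensors, viewer, env gives the robot as it stands.
- The arm moves only by the tool carry_out, never from a script. Its argument "moves" is a list of rows, each a list of 4 numbers: the shift along the world's x, y, z in cm, then the turn about the world's z in rad. In form: [[tx, ty, tz, spin], ...]. A call has 1 to 12 rows; each row shifts and turns the pose as measured when the row begins; what a row does not reach is not made up. A row lasts 1/10 s, in which the tool goes at most 50 mm and 8.59 degrees, less where a joint would pass 70% of its speed; a pose out of reach is approached as far as the arm can. A call with a gripper value outside its range is refused whole. "hand" is the finger opening in cm, from 0 to 8.7, set as the call begins (left out, the last holds). The fingers move at their own pace and stop on an object; "force" is the grip in N (left out, the last holds). Time passes only in rows, so rows that do not move let the fingers close. It gives the time, the measured TCP pose, the force and the opening at its end, in the units of the state.
- sensors.get_obs(): the state, without advancing time (a new reading comes with each control period).
- viewer.read_camera(name): name is "scene" or "side" or "wrist"; returns the picture (400x640x3 uint8, red, green, blue); there is no depth.
- viewer.camera_model(name): a dict with "K" (3x3 intrinsics, pixels), "extrinsics" (4x4, takes a point from world to camera coordinates). Camera axes: x right, y down, z forward; pixel columns grow to the right and rows downward; lengths in m; the calibration is good to about 2 mm. The wrist camera is an equidistant fisheye: a pixel r from the principal point sees the ray r / f radians off the axis. A picture is of the moment at which its call begins: read the wrist's pose just before it. camera_model takes no time and is no camera call; for the wrist camera it gives the pose at the moment of the call.
- env.sign_off(): hands the job in, once; it reports no verdict.
The state is a dict: "time_s": time; "qpos": joint angles; "joint_velocities": joint speeds; "effort": joint torques, N m; "tool_pos": TCP position; "tool_rot": TCP orientation; "force": force on the tool from outside, world axes, zero at the start; "wrist_torque": the same for the moment, N m; "grip_width": finger opening in m.
Only numpy, scipy, OpenCV 4.12 (cv2) and the standard library are available. Lean on these libraries where they do the work, as an engineer would, in place of code of your own. Each camera call takes 0.05 s, during which the arm holds its last target. There are 200 camera calls.

## Working session

There is one attempt and no reset: what is moved stays moved. The work goes in short steps, Python scripts to look and compute and a tool call to move; the robot and the scene stay as the last step left them, time stands still between calls to the robot, and variables do not carry over. Pictures are saved under pics/ and viewed, about 8 in all and at most 12, crops included, and the job is handed in when it is done.

Besides the shell and the picture viewer there is one more tool, called after "Request:" by a JSON object that holds its "name" and its "arguments", one argument or row to a line. carry_out: Moves the arm, as the interface text tells. Its arguments: {"type":"object","properties":{"moves":{"type":"array"},"hand":{"type":"number"},"force":{"type":"number"}},"required":["moves"]}

```bash
mkdir -p pics; ls; python3 - <<'E'
from cell import sensors, viewer, env
import cv2,numpy as np
print(env.grip_depth); o=sensors.get_obs(); print(o['time_s'],o['tool_pos'],o['tool_rot'],o['grip_width'],o['force'])
for n in ['scene','side','wrist']:
    m=viewer.camera_model(n); print(n,np.round(m['K'],2).tolist(),np.round(m['extrinsics'],3).tolist())
    cv2.imwrite(f'pics/{n}0.png',viewer.read_camera(n)[:,:,::-1])
E
```

```text
pics
0.1635
0.0 [0.2397284  0.60396733 0.40365327] [ -86.70547187   89.8907753  -108.3517777 ] 0.08707208831390334 [-0.48669393 -0.04618752  0.17834361]
scene [[382.39, 0.0, 322.44], [0.0, 382.39, 204.73], [0.0, 0.0, 1.0]] [[-0.622, 0.783, 0.011, 0.327], [0.657, 0.53, -0.537, -0.285], [-0.426, -0.327, -0.844, 1.454], [0.0, 0.0, 0.0, 1.0]]
side [[379.71, 0.0, 319.41], [0.0, 379.71, 197.97], [0.0, 0.0, 1.0]] [[0.696, -0.718, -0.019, -0.329], [-0.542, -0.507, -0.67, 0.321], [0.472, 0.476, -0.742, 1.181], [0.0, 0.0, 0.0, 1.0]]
wrist [[309.71, 0.0, 324.19], [0.0, 309.71, 201.4], [0.0, 0.0, 1.0]] [[0.369, 0.929, -0.002, -0.65], [0.887, -0.351, 0.3, -0.037], [0.278, -0.112, -0.954, 0.391], [0.0, 0.0, 0.0, 1.0]]
```

View pics/scene0.png

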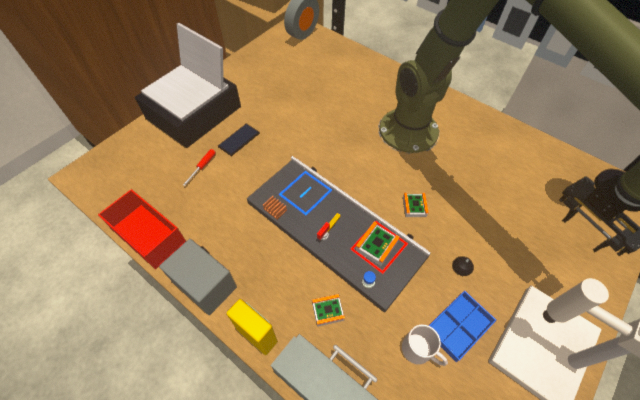

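View pics/side0.png

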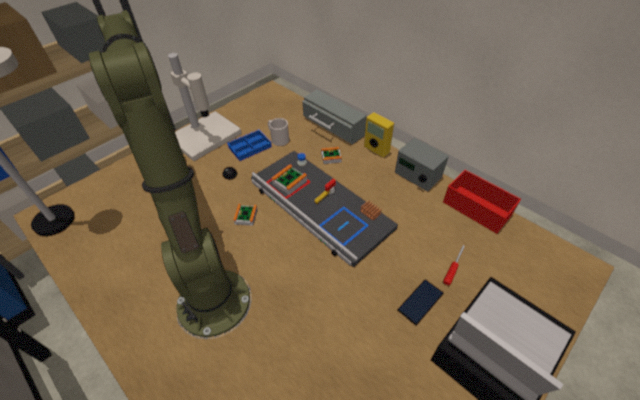

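The scene picture shows the carrier at about (378,242) in the red zone on the +y side, the nut and arm at (326,229), the blue frame at (305,192), the jar at (369,279) and the heat sink at (275,206). The side picture agrees. I'll make rough estimates first, then look closer with the wrist camera.

```bash
cat > h.py <<'E'
from cell import sensors, viewer, env
import cv2,numpy as np
from scipy.spatial.transform import Rotation as Rn
def cast(m,uv,z,fish=False):
    K=m['K'];E=np.array(m['extrinsics']);uv=np.atleast_2d(uv).astype(float)
    d=np.c_[(uv[:,0]-K[0][2])/K[0][0],(uv[:,1]-K[1][2])/K[1][1],np.ones(len(uv))]
    if fish:
        r=np.hypot(d[:,0],d[:,1])+1e-12; d=np.c_[d[:,:2]*(np.sin(r)/r)[:,None],np.cos(r)]
    R=E[:3,:3];c=-R.T@E[:3,3];w=d@R
    return c+w*((z-c[2])/w[:,2])[:,None]
def proj(m,P,fish=False):
    K=m['K'];E=np.array(m['extrinsics']);p=np.atleast_2d(P)@E[:3,:3].T+E[:3,3]
    if fish:
        rr=np.hypot(p[:,0],p[:,1])+1e-12;t=np.arctan2(rr,p[:,2]);q=p[:,:2]*(t/rr)[:,None]
    else:q=p[:,:2]/p[:,2:]
    return q*[K[0][0],K[1][1]]+[K[0][2],K[1][2]]
def mask(im,name):
    h=cv2.cvtColor(im,cv2.COLOR_RGB2HSV)
    lo,hi={'blue':((105,150,80),(125,255,255)),'yellow':((20,150,110),(35,255,255)),'red':((0,170,90),(6,255,255)),'orange':((9,150,120),(19,255,255)),'green':((50,100,40),(85,255,255))}[name]
    k=cv2.inRange(h,lo,hi)
    if name=='red':k|=cv2.inRange(h,(174,170,90),(180,255,255))
    return k
def st():
    o=sensors.get_obs();R=Rn.from_euler('xyz',o['tool_rot'],degrees=True).as_matrix()
    g=o['tool_pos']+R[:,0]*env.grip_depth
    print('t',round(o['time_s'],2),'tcp',np.round(o['tool_pos'],4),'grasp',np.round(g,4),'jaw az',round(np.degrees(np.arctan2(R[1,1],R[0,1])),2),'tilt',np.round(R[:,0],3),'F',np.round(o['force'],1),'w',round(o['grip_width'],4))
    return o,R,g
E
python3 - <<'E'
from h import *
im=cv2.imread('pics/scene0.png')[:,:,::-1].copy();m=viewer.camera_model('scene')
k=mask(im,'blue');k[:,:260]=0;k[:,340:]=0;k[225:]=0;k[:160]=0
p=cv2.minAreaRect(cv2.findNonZero(k));print(p); b=cast(m,cv2.boxPoints(p),.03);print(b.round(3),b.mean(0))
for n,roi in [('red',(310,340,210,250)),('yellow',(310,350,205,245)),('green',(350,405,220,262))]:
    k=mask(im,n);q=np.zeros_like(k);x0,x1,y0,y1=roi;q[y0:y1,x0:x1]=k[y0:y1,x0:x1]
    c=cv2.findNonZero(q)[:,0].mean(0);print(n,c,cast(m,c,{'red':.078,'yellow':.048,'green':.056}[n]))
print(cast(m,[[248,200],[387,305],[427,258],[292,160]],.03).round(3)); st()
E
```

```text
((305.2500305175781, 191.75), (33.941123962402344, 40.305084228515625), 45.0)
[[ 0.542 -0.169  0.03 ]
 [ 0.392 -0.172  0.03 ]
 [ 0.42  -0.046  0.03 ]
 [ 0.562 -0.049  0.03 ]] [ 0.4789526  -0.10914802  0.03      ]
red [322.65346535 230.0990099 ] [[0.57837021 0.04187125 0.078     ]]
yellow [334.26829268 219.74390244] [[0.51429896 0.03726442 0.048     ]]
green [376.39534884 242.21802326] [[0.50091462 0.18400019 0.056     ]]
[[ 0.622 -0.231  0.03 ]
 [ 0.63   0.311  0.03 ]
 [ 0.437  0.326  0.03 ]
 [ 0.407 -0.229  0.03 ]]
t 0.15 tcp [0.2397 0.604  0.4039] grasp [0.2397 0.6038 0.2404] jaw az 68.36 tilt [-0.    -0.001 -1.   ] F [-0.1  0.1 -0. ] w 0.087
```

Request:
{"name": "carry_out", "arguments": {
  "moves": [
    [2,-4.5,0,0.026],
    [2,-4.5,0,0.026],
    [2,-4.5,0,0.026],
    [2,-4.5,0,0.026],
    [2,-4.5,0,0.026],
    [2,-4.5,0,0.026],
    [2,-4.5,0,0.026],
    [2,-4.5,0,0.026],
    [2,-4.5,0,0.026],
    [2,-4.5,0,0.026],
    [2,-4.5,0,0.026],
    [2,-4.5,0,0.026]
  ]
}}

```text
time_s: 1.35
tool_pos: [0.4735, 0.057, 0.399]
tool_rot: [-153.2, 89.7, -155.3]
force: [0.7, 1.5, 0.4]
grip_width: 0.0868
```

```bash
python3 - <<'E'
from h import *
import pickle
st();m=viewer.camera_model('wrist');im=viewer.read_camera('wrist');pickle.dump((m,im),open('w1.pkl','wb'))
cv2.imwrite('pics/w1.png',im[:,:,::-1])
E
```

```text
t 1.35 tcp [0.4735 0.057  0.399 ] grasp [0.4728 0.0567 0.2355] jaw az 87.85 tilt [-0.004 -0.002 -1.   ] F [0.7 1.5 0.4] w 0.0868
```

View pics/w1.png

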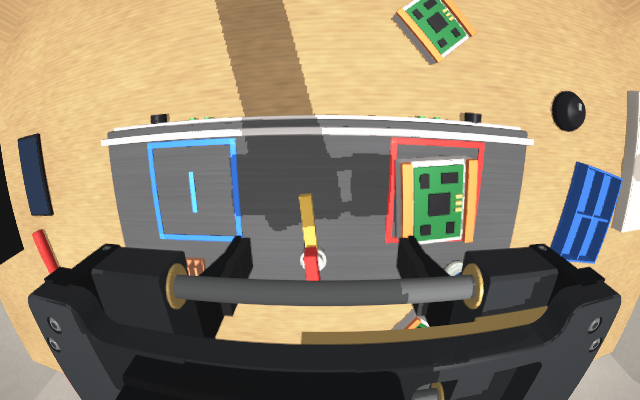

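The wrist view shows the blue frame at (195,190), the red frame at (437,190) with the carrier and its orange rails at (438,202), and the stop arm from tip (306,195) to nut (313,262). I'll cast these onto their planes.

```bash
cat >> h.py <<'E'
def rect(m,k,z,fish=True):
    c=max(cv2.findContours(k,cv2.RETR_EXTERNAL,cv2.CHAIN_APPROX_NONE)[0],key=cv2.contourArea)[:,0]
    P=cast(m,c,z,fish)[:,:2];r=cv2.minAreaRect((P*1000).astype(np.float32))
    b=cv2.boxPoints(r);e=b[1]-b[0];a=np.degrees(np.arctan2(e[1],e[0]));a=(a+45)%90-45
    return np.round(r[0],1),np.round(r[1],1),round(float(a),2),P
def roi(k,x0,x1,y0,y1):
    q=np.zeros_like(k);q[y0:y1,x0:x1]=k[y0:y1,x0:x1];return q
E
python3 - <<'E'
from h import *
import pickle
m,im=pickle.load(open('w1.pkl','rb'))
E=np.array(m['extrinsics']);print('cam',-E[:3,:3].T@E[:3,3])
def sh(n,k,z):
    r=rect(m,k,z);print(n,r[:3])
B=roi(mask(im,'blue'),140,250,130,245);sh('blue',B,.03)
K=roi(mask(im,'red'),380,490,130,250);sh('red',K,.03)
G=cv2.morphologyEx(roi(mask(im,'green'),395,480,155,245),cv2.MORPH_CLOSE,np.ones((25,25)));sh('green',G,.056)
O=mask(im,'orange');sh('railL',roi(O,395,425,150,250),.066);sh('railR',roi(O,455,490,150,250),.066)
sh('arm',roi(mask(im,'yellow'),295,325,185,255),.048)
sh('arm2',cv2.inRange(cv2.cvtColor(im,cv2.COLOR_RGB2HSV),(18,120,60),(35,255,255))&roi(np.full(im.shape[:2],255,np.uint8),295,325,185,255),.048)
h=cv2.cvtColor(im,cv2.COLOR_RGB2HSV);print(h[200,402:416].tolist(),h[200,462:482].tolist())
cv2.imwrite('pics/c1.png',cv2.resize(im[130:290,290:490,::-1],None,fx=4,fy=4,interpolation=0)[:600])
E
```

```text
cam [0.39192271 0.06044225 0.37846618]
blue (array([479.7, -50.4]), array([ 7.4, 83.2]), -2.27)
red (array([482.9, 135.4]), array([ 6.9, 71.9]), -2.13)
green (array([499.1, 186.5]), array([88. , 59.6]), 2.58)
railL (array([492. , 144.4]), array([84.7, 11.1]), 3.43)
railR (array([495.6, 222. ]), array([99.7, 14.1]), 2.43)
arm (array([504.8,  35.3]), array([38.9, 13.6]), 3.19)
arm2 (array([517. ,  36.1]), array([65. , 14.7]), 3.28)
[[11, 177, 138], [19, 138, 254], [22, 129, 255], [22, 129, 255], [22, 130, 255], [22, 130, 255], [22, 131, 255], [21, 133, 255], [21, 134, 255], [21, 134, 255], [19, 127, 254], [15, 125, 227], [67, 114, 156], [68, 144, 177]] [[57, 37, 219], [10, 3, 253], [11, 96, 164], [11, 180, 140], [11, 181, 141], [11, 175, 224], [19, 141, 255], [20, 140, 255], [20, 140, 255], [20, 140, 255], [19, 141, 255], [19, 141, 255], [19, 143, 255], [16, 149, 255], [7, 162, 255], [1, 174, 254], [0, 125, 208], [0, 2, 122], [150, 2, 122], [0, 2, 122]]
```

View pics/c1.png

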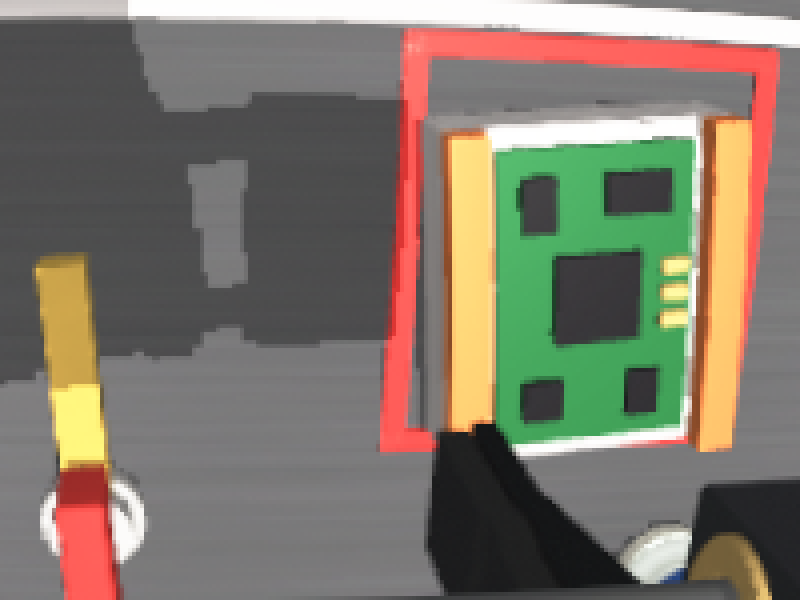

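The crop shows clear rails: left at about columns 445–490 and right at about 700–750, a white carrier body, and the arm tip at (65,260). The masks need looser thresholds.

```bash
cat >> h.py <<'E'
def hsvm(im,lo,hi):return cv2.inRange(cv2.cvtColor(im,cv2.COLOR_RGB2HSV),lo,hi)
def rectp(m,k,z,fish=True):
    k=cv2.morphologyEx(k,cv2.MORPH_OPEN,np.ones((2,2)))
    P=cast(m,cv2.findNonZero(k)[:,0],z,fish)[:,:2];r=cv2.minAreaRect((P*1000).astype(np.float32))
    b=cv2.boxPoints(r);e=b[1]-b[0];a=np.degrees(np.arctan2(e[1],e[0]));a=(a+45)%90-45
    return np.round(r[0],1),np.round(r[1],1),round(float(a),2)
E
python3 - <<'E'
from h import *
import pickle
m,im=pickle.load(open('w1.pkl','rb'))
B=hsvm(im,(98,90,70),(125,255,255));print('blue',rectp(m,roi(B,142,248,135,243),.03))
print('dash',rectp(m,roi(hsvm(im,(80,70,120),(110,255,255)),180,205,165,220),.03))
R=hsvm(im,(0,130,110),(4,255,255))|hsvm(im,(175,130,110),(180,255,255));print('red',rectp(m,roi(R,384,490,135,246),.03))
O=hsvm(im,(13,110,200),(25,200,255))
print('railL',rectp(m,roi(O,398,416,155,238),.066));print('railR',rectp(m,roi(O,464,482,155,246),.066))
A=hsvm(im,(20,110,60),(35,255,255));A=roi(A,295,320,185,247)
print('arm',rectp(m,A,.048))
ys=np.arange(200,244,2);c=np.array([[np.flatnonzero(A[y]).mean(),y] for y in ys]);P=cast(m,c,.048,True)[:,:2]
vx,vy,x0,y0=cv2.fitLine((P*1000).astype(np.float32),cv2.DIST_HUBER,0,.01,.01)[:,0];print('armline',np.degrees(np.arctan2(vy,vx)),x0,y0)
print('tip', cast(m,[[305.5,195]],.048,True))
nr=roi(R,300,325,246,278);print('nut',rectp(m,nr,.078), np.argwhere(nr).min(0),np.argwhere(nr).max(0))
E
```

```text
blue (array([ 483.2, -106.4]), array([123. , 131.8]), -2.38)
dash (array([ 482.8, -106.7]), array([ 8. , 53.1]), -1.92)
red (array([494.7, 193.6]), array([122.6, 130.8]), -2.27)
railL (array([493.5, 147.9]), array([83.7, 11.7]), 3.23)
railR (array([497.6, 225.6]), array([99.3, 11.2]), 2.92)
arm (array([517.5,  37.1]), array([64.3, 14.7]), 3.36)
armline 3.2492175 517.29785 36.117218
tip [[0.48611528 0.03533127 0.048     ]]
nut (array([556.5,  40.4]), array([37.3, 15.6]), 0.88) [247 304] [277 319]
```

Request:
{"name": "carry_out", "arguments": {
  "moves": [
    [3.5,-0.6,-1,0.03],
    [3.5,-0.6,-1,0.03],
    [3,-0.5,-1,0.03],
    [0,0,-1,0],
    [0,0,0,0]
  ],
  "hand": 5
}}

```text
time_s: 1.9
tool_pos: [0.5789, 0.0261, 0.3577]
tool_rot: [-98.9, 89.6, -96.8]
force: [-1.0, -0.1, -0.1]
grip_width: 0.0555
```

```bash
python3 - <<'E'
from h import *
import pickle
o,R,g=st();m=viewer.camera_model('wrist');im=viewer.read_camera('wrist');pickle.dump((m,im),open('w2.pkl','wb'))
ex=[[.574,.0400,.078],[.549,.0386,.078],[.599,.0414,.078],[.489,.035,.048]]
p=proj(m,ex,True);print(p.round(1))
c=im[:,:,::-1].copy()
for q in p:cv2.circle(c,tuple(int(v) for v in q.round()),2,(255,0,255),-1)
cv2.imwrite('pics/w2.png',c)
E
```

```text
t 1.9 tcp [0.5789 0.0261 0.3577] grasp [0.5788 0.025  0.1942] jaw az 92.11 tilt [-0.001 -0.007 -1.   ] F [-1.  -0.1 -0.1] w 0.0555
[[342.1 197.1]
 [342.  168.9]
 [342.2 223.8]
 [339.5  98.9]]
```

View pics/w2.png

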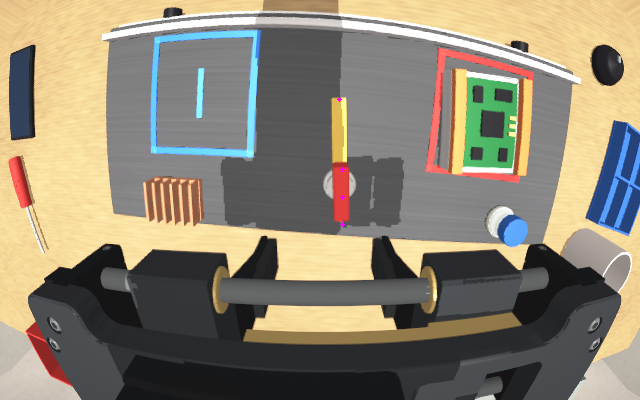

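Predicted points (magenta) fall on the bar and arm tip, so the pose estimate is good. The grasp point needs about -0.5, +1.5 cm, then lowering.

Request:
{"name": "carry_out", "arguments": {
  "moves": [
    [-0.5,1.5,0,0.02],
    [0,0,-3,0],
    [0,0,-3,0],
    [0,0,-2,0],
    [0,0,0,0],
    [0,0,0,0]
  ]
}}

```text
time_s: 2.55
tool_pos: [0.569, 0.0512, 0.2826]
tool_rot: [26.2, 89.5, 30.2]
force: [0.9, -0.8, -0.3]
grip_width: 0.0497
```

```bash
python3 -c "
from h import *
st()"
```

```text
t 2.55 tcp [0.569  0.0512 0.2826] grasp [0.5702 0.0519 0.1191] jaw az 94.02 tilt [ 0.007  0.004 -1.   ] F [ 0.9 -0.8 -0.3] w 0.0497
```

Request:
{"name": "carry_out", "arguments": {
  "moves": [
    [0.2,-0.6,0,-0.01],
    [0.1,-0.3,0,0],
    [0,0,0,0],
    [0,0,0,0]
  ]
}}

```text
time_s: 2.95
tool_pos: [0.5731, 0.0426, 0.2877]
tool_rot: [22.5, 89.1, 26.0]
force: [0.2, 0.2, -0.6]
grip_width: 0.0497
```

```bash
python3 -c "
from h import *
st()"
```

```text
t 2.95 tcp [0.5731 0.0426 0.2877] grasp [0.5755 0.0437 0.1243] jaw az 93.49 tilt [ 0.014  0.007 -1.   ] F [ 0.2  0.2 -0.6] w 0.0497
```

Request:
{"name": "carry_out", "arguments": {
  "moves": [
    [0,-0.2,-1,0],
    [0,-0.1,-1,0],
    [0,-0.1,-1,0],
    [0,0,-1,0],
    [0,0,-0.6,0],
    [0,0,-0.3,0],
    [0,0,0,0]
  ]
}}

```text
time_s: 3.65
tool_pos: [0.5724, 0.0378, 0.233]
tool_rot: [24.5, 89.2, 27.9]
force: [0.0, -0.7, -0.4]
grip_width: 0.0498
```

```bash
python3 -c "
from h import *
st()"
```

```text
t 3.65 tcp [0.5724 0.0378 0.233 ] grasp [0.5743 0.0388 0.0695] jaw az 93.45 tilt [ 0.012  0.006 -1.   ] F [ 0.  -0.7 -0.4] w 0.0498
```

Request:
{"name": "carry_out", "arguments": {
  "moves": [
    [0,0,0,0],
    [0,0,0,0],
    [0,0,0,0],
    [0,0,0,0],
    [0,0,0,0],
    [0,0,0,0]
  ],
  "hand": 0,
  "force": 40
}}

```text
time_s: 4.25
tool_pos: [0.5732, 0.0378, 0.2344]
tool_rot: [20.5, 89.1, 23.9]
force: [0.1, 0.1, -2.2]
grip_width: 0.0135
```

```bash
python3 -c "
from h import *
st()"
```

```text
t 4.25 tcp [0.5732 0.0378 0.2344] grasp [0.5755 0.0388 0.0709] jaw az 93.45 tilt [ 0.014  0.006 -1.   ] F [ 0.1  0.1 -2.2] w 0.0135
```

Request:
{"name": "carry_out", "arguments": {
  "moves": [
    [0.01,0.03,0,-0.12],
    [0.01,0.03,0,-0.12],
    [0.01,0.03,0,-0.12],
    [0.01,0.03,0,-0.12],
    [0.01,0.03,0,-0.12],
    [0.01,0.03,0,-0.12]
  ]
}}

```text
time_s: 4.85
tool_pos: [0.5728, 0.0372, 0.2344]
tool_rot: [2.7, 89.2, -36.5]
force: [0.0, -1.0, 0.8]
grip_width: 0.0138
```

```bash
python3 -c "
from h import *
o,R,g=st();print(o['qpos'])"
```

```text
t 4.85 tcp [0.5728 0.0372 0.2344] grasp [0.5746 0.0358 0.0709] jaw az 50.78 tilt [ 0.011 -0.008 -1.   ] F [ 0.  -1.   0.8] w 0.0138
[-35.76065017  19.51045457  34.29988335 106.29850081 -12.31149063
  57.37634184  54.35844083]
```

Request:
{"name": "carry_out", "arguments": {
  "moves": [
    [0,0.1,0,-0.12],
    [0,0.1,0,-0.12],
    [0,0.1,0,-0.12],
    [0,0.03,0,-0.12],
    [0,0.03,0,-0.12],
    [0,0.03,0,-0.12],
    [0,0,0,-0.04],
    [0,0,0,0]
  ]
}}

```text
time_s: 5.65
tool_pos: [0.5719, 0.0373, 0.2344]
tool_rot: [-10.1, 88.9, -94.8]
force: [-0.3, -0.7, -0.1]
grip_width: 0.0136
```

```bash
python3 -c "
from h import *
o,R,g=st();print(o['qpos'])"
```

```text
t 5.65 tcp [0.5719 0.0373 0.2344] grasp [0.5717 0.0343 0.0709] jaw az 5.34 tilt [-0.002 -0.018 -1.   ] F [-0.3 -0.7 -0.1] w 0.0136
[-42.79919489  21.56242206  42.90731647 106.28815899 -15.77956092
  58.68353748  11.7729588 ]
```

Request:
{"name": "carry_out", "arguments": {
  "moves": [
    [0,0,0,0],
    [0,0,0,0],
    [0,0,0,0],
    [0,0,1,0],
    [0,0,2,0],
    [0,0,3,0],
    [0,0,3,0],
    [0,0,2,0],
    [0,0,1,0],
    [0,0,0,0]
  ],
  "hand": 5
}}

```text
time_s: 6.65
tool_pos: [0.5713, 0.0365, 0.3623]
tool_rot: [-6.7, 89.0, -91.2]
force: [-0.5, -0.9, 0.3]
grip_width: 0.05
```

Request:
{"name": "carry_out", "arguments": {
  "moves": [
    [-0.5,1,0,0.13],
    [-0.5,1,0,0.13],
    [-0.5,1,0,0.13],
    [-0.5,1,0,0.13],
    [-0.5,1,0,0.13],
    [-0.5,1,0,0.13],
    [-0.5,1,0,0.13],
    [-0.5,1,0,0.13],
    [-0.5,1,0,0.13],
    [-0.3,0.5,0,0.13],
    [0,0,0,0.1],
    [0,0,0,0]
  ],
  "hand": 2.6
}}

```text
time_s: 7.85
tool_pos: [0.5164, 0.1345, 0.349]
tool_rot: [-71.2, 89.0, -72.2]
force: [0.4, -0.3, -0.4]
grip_width: 0.0262
```

```bash
python3 - <<'E'
from h import *
import pickle
o,R,g=st();m=viewer.camera_model('wrist');im=viewer.read_camera('wrist');pickle.dump((m,im),open('w3.pkl','wb'))
n=np.array([-.0515,.9987]);c=np.array([.4994,.1866]);L=c-.039*n;t=np.array([.9987,.0515])
ex=[[*(L+s*t),.066] for s in(-.05,0,.05)]+[[*(L+.078*n+s*t),.066] for s in(-.05,0,.05)]
p=proj(m,ex,True);print(L,p.round(1))
d=im[:,:,::-1].copy()
for q in p:cv2.circle(d,tuple(int(v) for v in q.round()),2,(255,0,255),-1)
cv2.imwrite('pics/w3.png',d)
E
```

```text
t 7.85 tcp [0.5164 0.1345 0.349 ] grasp [0.5173 0.1318 0.1855] jaw az 89.02 tilt [ 0.005 -0.017 -1.   ] F [ 0.4 -0.3 -0.4] w 0.0262
[0.5014085 0.1476507] [[340.6 124.7]
 [343.9 182.1]
 [346.6 234.7]
 [430.2 121.5]
 [430.2 177.4]
 [428.2 228.9]]
```

View pics/w3.png

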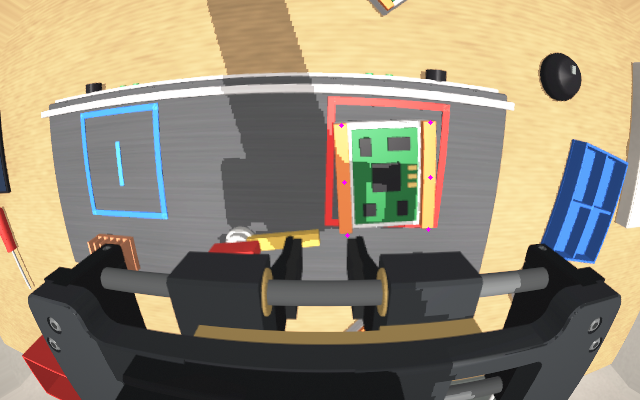

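The arm is swung out toward +y, with its tip at (318,238). The carrier markers land on its rails. Now to the leading (-y) rail.

Request:
{"name": "carry_out", "arguments": {
  "moves": [
    [-0.5,0.5,-1.5,0.03],
    [-0.5,0.5,-1.5,0.02],
    [-0.3,0.3,-1.5,0.01],
    [-0.1,0.1,-1,0],
    [0,0,-0.5,0],
    [0,0,0,0],
    [0,0,0,0]
  ]
}}

```text
time_s: 8.6
tool_pos: [0.5023, 0.1469, 0.285]
tool_rot: [-78.0, 88.9, -76.5]
force: [0.3, 0.3, -0.2]
grip_width: 0.026
```

```bash
python3 -c "
from h import *
o,R,g=st()"
```

```text
t 8.6 tcp [0.5023 0.1469 0.285 ] grasp [0.503  0.1439 0.1216] jaw az 91.47 tilt [ 0.004 -0.019 -1.   ] F [ 0.3  0.3 -0.2] w 0.026
```

Request:
{"name": "carry_out", "arguments": {
  "moves": [
    [-0.1,0.2,-1,0.015],
    [0,0.1,-1,0.01],
    [0,0.1,-0.7,0],
    [0,0,-0.4,0],
    [0,0,0,0],
    [0,0,0,0]
  ]
}}

```text
time_s: 9.2
tool_pos: [0.5019, 0.1511, 0.2523]
tool_rot: [-72.2, 88.9, -69.2]
force: [0.2, -0.2, -0.1]
grip_width: 0.0259
```

```bash
python3 -c "
from h import *
o,R,g=st()"
```

```text
t 9.2 tcp [0.5019 0.1511 0.2523] grasp [0.503  0.1482 0.0888] jaw az 92.95 tilt [ 0.007 -0.018 -1.   ] F [ 0.2 -0.2 -0.1] w 0.0259
```

Request:
{"name": "carry_out", "arguments": {
  "moves": [
    [0,0,-0.4,0],
    [0,0,-0.4,0],
    [0,0,-0.2,0],
    [0,0,-0.1,0],
    [0,0,0,0]
  ]
}}

```text
time_s: 9.7
tool_pos: [0.5022, 0.1511, 0.2409]
tool_rot: [-68.6, 88.9, -65.6]
force: [0.0, 0.3, -0.4]
grip_width: 0.0259
```

```bash
python3 -c "
from h import *
o,R,g=st()"
```

```text
t 9.7 tcp [0.5022 0.1511 0.2409] grasp [0.5035 0.1483 0.0774] jaw az 92.94 tilt [ 0.008 -0.017 -1.   ] F [ 0.   0.3 -0.4] w 0.0259
```

Request:
{"name": "carry_out", "arguments": {
  "moves": [
    [0,0,0,0],
    [0,0,0,0],
    [0,0,0,0],
    [0,0,0,0]
  ],
  "hand": 0,
  "force": 25
}}

```text
time_s: 10.1
tool_pos: [0.5024, 0.1507, 0.2411]
tool_rot: [-68.1, 88.9, -65.2]
force: [0.5, 0.7, -0.1]
grip_width: 0.0119
```

```bash
python3 -c "
from h import *
o,R,g=st()"
```

```text
t 10.1 tcp [0.5024 0.1507 0.2411] grasp [0.5037 0.1478 0.0776] jaw az 92.91 tilt [ 0.008 -0.017 -1.   ] F [ 0.5  0.7 -0.1] w 0.0119
```

Request:
{"name": "carry_out", "arguments": {
  "moves": [
    [-0.2,-0.5,0,-0.01],
    [-0.3,-1,0,-0.02],
    [-0.3,-1,0,-0.02],
    [-0.2,-1,0,-0.02],
    [0,-0.5,0,-0.01],
    [0,0,0,0]
  ]
}}

```text
time_s: 10.7
tool_pos: [0.4908, 0.1089, 0.2411]
tool_rot: [-60.5, 89.1, -62.6]
force: [1.0, 2.3, -1.7]
grip_width: 0.0118
```

```bash
python3 -c "
from h import *
o,R,g=st()"
```

```text
t 10.7 tcp [0.4908 0.1089 0.2411] grasp [0.492  0.1066 0.0776] jaw az 87.93 tilt [ 0.007 -0.014 -1.   ] F [ 1.   2.3 -1.7] w 0.0118
```

Request:
{"name": "carry_out", "arguments": {
  "moves": [
    [-0.03,-1,0,0],
    [-0.06,-1.8,0,0],
    [-0.06,-1.8,0,0],
    [-0.06,-1.8,0,0],
    [-0.06,-1.8,0,0],
    [-0.06,-1.8,0,0],
    [-0.03,-1,0,0],
    [0,0,0,0]
  ]
}}

```text
time_s: 11.5
tool_pos: [0.4861, -0.0046, 0.2411]
tool_rot: [-63.0, 89.2, -64.9]
force: [0.8, -0.6, -0.2]
grip_width: 0.0118
```

```bash
python3 -c "
from h import *
o,R,g=st()"
```

```text
t 11.5 tcp [ 0.4861 -0.0046  0.2411] grasp [ 0.487  -0.0066  0.0776] jaw az 88.11 tilt [ 0.006 -0.012 -1.   ] F [ 0.8 -0.6 -0.2] w 0.0118
```

Request:
{"name": "carry_out", "arguments": {
  "moves": [
    [-0.03,-1,0,0],
    [-0.03,-1.7,0,-0.003],
    [-0.03,-1.7,0,-0.002],
    [-0.03,-1.7,0,0],
    [-0.03,-1.7,0,0],
    [-0.03,-1.7,0,0],
    [-0.03,-1,0,0],
    [0,-0.5,0,0],
    [0,0,0,0],
    [0,0,0,0]
  ]
}}

```text
time_s: 12.5
tool_pos: [0.4848, -0.1101, 0.2411]
tool_rot: [-58.2, 89.7, -59.7]
force: [-0.0, 1.5, 0.1]
grip_width: 0.0116
```

```bash
cat > look.py <<'E'
from h import *
import sys,pickle
o,R,g=st();m=viewer.camera_model('wrist');im=viewer.read_camera('wrist');pickle.dump((m,im),open(sys.argv[1]+'.pkl','wb'))
cv2.imwrite(f'pics/{sys.argv[1]}.png',im[:,:,::-1])
E
python3 look.py w4
```

```text
t 12.5 tcp [ 0.4848 -0.1101  0.2411] grasp [ 0.4853 -0.111   0.0776] jaw az 88.58 tilt [ 0.003 -0.005 -1.   ] F [-0.   1.5  0.1] w 0.0116
```

View pics/w4.png

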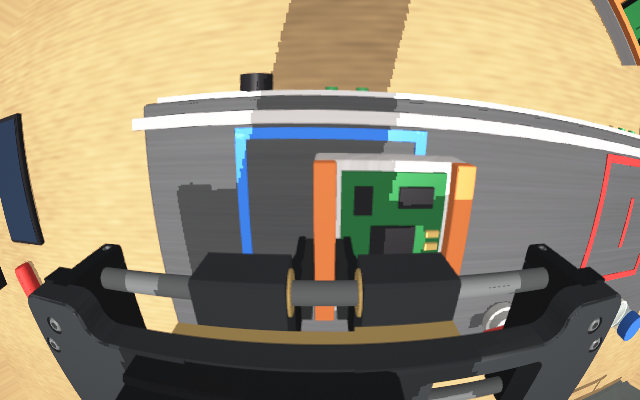

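Carrier is partly in the blue frame; the frame's top edge (row 132) and left edge (column 243) are visible, and so are both rails. Finishing the slide.

Request:
{"name": "carry_out", "arguments": {
  "moves": [
    [-0.05,-0.7,0,-0.005],
    [-0.05,-0.8,0,-0.004],
    [-0.05,-0.8,0,-0.003],
    [0,-0.6,0,0],
    [0,-0.3,0,0],
    [0,0,0,0],
    [0,0,0,0]
  ]
}}

```text
time_s: 13.25
tool_pos: [0.4838, -0.1408, 0.2411]
tool_rot: [-11.4, 89.8, -13.3]
force: [0.7, 3.8, 0.4]
grip_width: 0.0114
```

```bash
python3 look.py w5; python3 - <<'E'
from h import *
import pickle
m,im=pickle.load(open('w5.pkl','rb'))
cv2.imwrite('pics/w5c.png',cv2.resize(im[100:300,200:500,::-1],None,fx=2.6,fy=2.6,interpolation=0))
E
```

```text
t 13.25 tcp [ 0.4838 -0.1408  0.2411] grasp [ 0.4842 -0.1409  0.0776] jaw az 88.07 tilt [ 0.003 -0.001 -1.   ] F [0.7 3.8 0.4] w 0.0114
```

View pics/w5c.png

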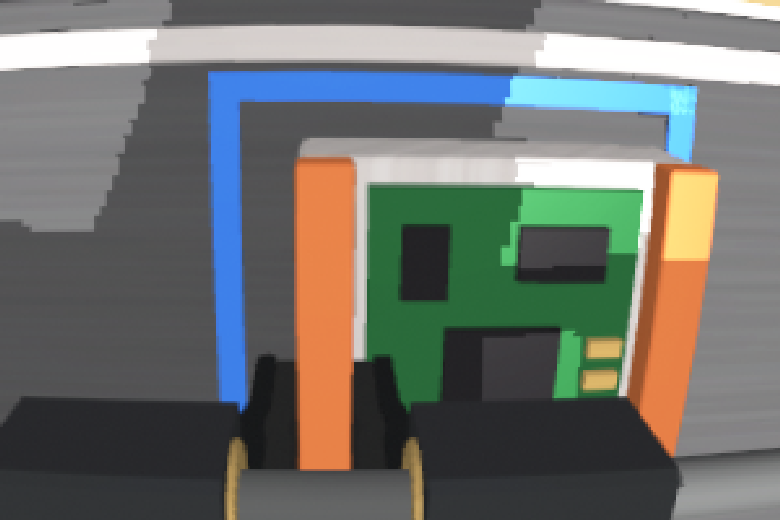

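```bash
python3 - <<'E'
from h import *
import pickle
m,im=pickle.load(open('w5.pkl','rb'))
px=lambda a:np.array(a)/2.6+[200,100]-.3
f=cast(m,px([[209,72],[696,87],[220,400]]),.03,True)*1000
r=cast(m,px([[297,158],[354,158],[668,165],[717,172],[300,460],[351,460]]),.066,True)*1000
print(f.round(1).tolist());print(r.round(1).tolist())
e=f[1]-f[0];af=np.arctan2(-e[0],e[1]);v=r[3]-r[0];ar=np.arctan2(-v[0],v[1])
s=(r[4]+r[5]-r[0]-r[1])
print('frame yaw',np.degrees(af),np.linalg.norm(e[:2]),'carrier yaw ends',np.degrees(ar),np.linalg.norm(v[:2]),'rail',np.degrees(np.arctan2(s[1],s[0])))
a=np.radians(-2.25);X=np.array([np.cos(a),np.sin(a)]);Y=np.array([-np.sin(a),np.cos(a)])
C=(f[0]+f[1])[:2]/2+65*X
c=(r[0]+r[3])[:2]/2+50*X
d=c-C;print('frame C',C,'carrier c',c,'err plate',d@X,d@Y)
E
```

```text
[[414.2, -165.3, 30.0], [418.9, -44.4, 30.0], [499.5, -168.7, 30.0]]
[[429.4, -143.9, 66.0], [429.8, -132.8, 66.0], [432.1, -67.7, 66.0], [433.6, -55.9, 66.0], [496.6, -146.2, 66.0], [497.0, -134.9, 66.0]]
frame yaw -2.2188064654215793 120.95385478083243 carrier yaw ends -2.6805086142584917 88.10854921289194 rail -1.882607115053382
frame C [ 481.47730223 -107.38953626] carrier c [ 481.46670092 -101.8240163 ] err plate -0.2290944312036811 5.560812938381599
```

Request:
{"name": "carry_out", "arguments": {
  "moves": [
    [-0.02,-0.3,0,-0.004],
    [0,-0.25,0,-0.002],
    [0,0,0,0],
    [0,0,0,0]
  ]
}}

```text
time_s: 13.7
tool_pos: [0.4837, -0.1458, 0.2411]
tool_rot: [3.6, 89.8, 1.4]
force: [0.0, 3.5, 1.2]
grip_width: 0.0118
```

```bash
python3 -c "
from h import *
o,R,g=st()"
```

```text
t 13.7 tcp [ 0.4837 -0.1458  0.2411] grasp [ 0.4842 -0.1458  0.0776] jaw az 87.79 tilt [ 0.003  0.    -1.   ] F [0.  3.5 1.2] w 0.0118
```

Request:
{"name": "carry_out", "arguments": {
  "moves": [
    [0,0,0,0],
    [0,0,0,0],
    [0,0,0,0],
    [0,0,0.5,0],
    [0,0,1,0],
    [0,0,2,0],
    [0,0,3,0],
    [0,0,3,0],
    [0.5,1,1,0],
    [1,2,0,0],
    [0,0,0,0],
    [0,0,0,0]
  ],
  "hand": 2.4
}}

```text
time_s: 14.9
tool_pos: [0.498, -0.1191, 0.3546]
tool_rot: [-40.2, 89.5, -42.8]
force: [0.1, 0.0, -0.3]
grip_width: 0.024
```

Request:
{"name": "carry_out", "arguments": {
  "moves": [
    [0.5,1,1,0],
    [1.5,2,1,0],
    [1.5,2,1,0],
    [1,1,0,0],
    [0,0,0,0],
    [0,0,0,0]
  ],
  "hand": 4
}}

```text
time_s: 15.5
tool_pos: [0.5434, -0.0576, 0.3849]
tool_rot: [-75.3, 89.6, -78.0]
force: [0.5, -0.6, 0.1]
grip_width: 0.0398
```

```bash
python3 look.py w6
```

```text
t 15.5 tcp [ 0.5434 -0.0576  0.3849] grasp [ 0.5437 -0.0588  0.2214] jaw az 87.24 tilt [ 0.002 -0.007 -1.   ] F [ 0.5 -0.6  0.1] w 0.0398
```

View pics/w6.png

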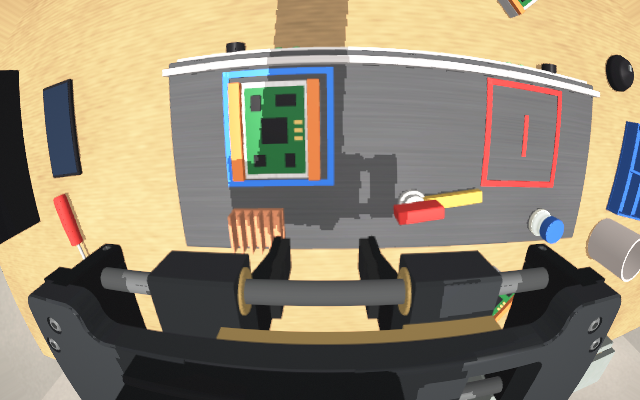

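Carrier sits in the blue frame at (273,128). The arm lies along +y with its tip at (482,197), and the nut is at (418,212). Now measuring the centring.

```bash
python3 - <<'E'
from h import *
import pickle
m,im=pickle.load(open('w6.pkl','rb'))
B=hsvm(im,(95,120,70),(125,255,255));print('blue',rectp(m,roi(B,215,340,60,192),.03))
R=hsvm(im,(0,130,110),(4,255,255))|hsvm(im,(175,130,110),(180,255,255));print('red',rectp(m,roi(R,478,570,70,192),.03))
O=hsvm(im,(8,90,180),(26,220,255))
L=roi(O,226,243,75,185);Q=roi(O,306,322,75,185)
l=rectp(m,L,.066);q=rectp(m,Q,.066);print(l,q,(l[0]+q[0])/2)
v=q[0]-l[0];print('yaw',np.degrees(np.arctan2(-v[0],v[1])),np.linalg.norm(v))
A=roi(hsvm(im,(20,110,60),(35,255,255)),420,490,185,215);print('arm',rectp(m,A,.048))
cv2.imwrite('pics/w6c.png',cv2.resize(im[55:200,210:350,::-1],None,fx=4,fy=4,interpolation=0))
E
```

```text
blue (array([ 482.7, -106.9]), array([121.3, 130.8]), -2.5)
red (array([494.9, 193.9]), array([123.2, 131. ]), -2.45)
(array([ 481.2, -142.8]), array([12.8, 98.7]), -2.53) (array([484.7, -66.4]), array([11.5, 97.7]), -2.88) [ 482.95 -104.6 ]
yaw -2.622972738778186 76.48012813796798
arm (array([567. ,  87.2]), array([17.6, 72.1]), 5.45)
```

View pics/w6c.png

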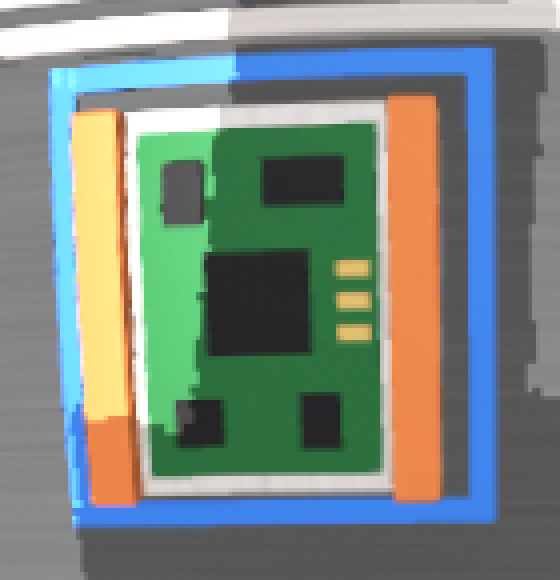

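Request:
{"name": "carry_out", "arguments": {
  "moves": [
    [0.5,-1.5,-1,0],
    [1,-1.5,-1,0],
    [0.5,-1,-1,0],
    [0,-0.5,0,0],
    [0,0,0,0],
    [0,0,0,0],
    [0,0,0,0]
  ]
}}

```text
time_s: 16.25
tool_pos: [0.5594, -0.1092, 0.3534]
tool_rot: [-110.5, 89.7, -113.7]
force: [-0.6, -0.2, 0.1]
grip_width: 0.0396
```

```bash
python3 look.py w7; python3 - <<'E'
from h import *
import pickle
m,im=pickle.load(open('w7.pkl','rb'))
E=np.array(m['extrinsics']);print('cam',-E[:3,:3].T@E[:3,3])
a=np.radians(-2.35);X=np.array([np.cos(a),np.sin(a)]);Y=np.array([-np.sin(a),np.cos(a)]);C0=np.array([482.8,-106.7])
def pts(k,z):
    P=cast(m,cv2.findNonZero(k)[:,0],z,True)[:,:2]*1000-C0
    return P@X,P@Y
B=hsvm(im,(95,120,70),(125,255,255));x,y=pts(B,.03)
O=hsvm(im,(7,90,110),(26,240,255));u,v=pts(O,.066)
for s in (-40,-20,0,20,40):
    w=(abs(x-s)<2)&(abs(y)<75); t=(abs(u-s)<2)&(abs(v)<60)
    print(s,'frame',y[w].min().round(1),y[w].max().round(1),((y[w].min()+y[w].max())/2).round(2),'car',np.sort(v[t])[[2,-3]].round(1),np.sort(v[t])[[2,-3]].mean().round(2), 'inner',np.max(v[t&(v<0)]).round(1),np.min(v[t&(v>0)]).round(1))
w=(abs(y)<70)&(abs(x)<80);print('frame x',x[w].min(),x[w].max(),'car x',np.sort(u[(abs(v)<60)&(abs(u)<65)])[[5,-6]])
E
```

```text
t 16.25 tcp [ 0.5594 -0.1092  0.3534] grasp [ 0.559  -0.1101  0.1899] jaw az 86.79 tilt [-0.002 -0.005 -1.   ] F [-0.6 -0.2  0.1] w 0.0396
cam [ 0.47793379 -0.10427021  0.33267239]
-40 frame -61.3 52.9 -4.2 car [-44.   44.3] 0.15 inner -31.9 33.2
-20 frame -61.8 -54.8 -58.28 car [-43.6  45. ] 0.68 inner -31.5 33.0
0 frame -61.5 52.8 -4.37 car [-44.2  45. ] 0.4 inner -32.0 20.0
20 frame -61.4 52.9 -4.21 car [-44.1  45.2] 0.53 inner -31.8 32.9
40 frame -61.4 59.4 -1.0 car [-44.1  44.6] 0.25 inner -31.6 33.1
frame x -66.63191819243909 64.29439990022045 car x [-50.12297748  48.88888448]
```

Directly above, the carrier is about 1.4 mm off in y, 0.6 mm off in x and square, so I'll leave it. Back to the nut.

Request:
{"name": "carry_out", "arguments": {
  "moves": [
    [0.1,0.8,0,-0.12],
    [0.1,1.3,0,-0.13],
    [0.1,1.3,0,-0.13],
    [0.1,1.4,0,-0.13],
    [0.1,1.4,0,-0.13],
    [0.1,1.4,0,-0.13],
    [0.1,1.4,0,-0.13],
    [0.1,1.4,0,-0.13],
    [0.1,1.3,0,-0.13],
    [0.1,1.2,0,-0.12],
    [0,0.8,0,-0.08],
    [0,0,0,0]
  ],
  "hand": 5
}}

```text
time_s: 17.5
tool_pos: [0.5687, 0.0403, 0.3586]
tool_rot: [142.3, 89.7, 58.6]
force: [0.0, -0.0, -0.1]
grip_width: 0.0499
```

```bash
python3 -c "
from h import *
o,R,g=st()"
```

```text
t 17.5 tcp [0.5687 0.0403 0.3586] grasp [0.5691 0.0409 0.1951] jaw az 6.28 tilt [ 0.002  0.004 -1.   ] F [ 0.  -0.  -0.1] w 0.0499
```

Request:
{"name": "carry_out", "arguments": {
  "moves": [
    [0.2,-0.1,-1,-0.015],
    [0.2,-0.1,-2,0],
    [0,0,-2,0],
    [0,0,-2,0],
    [0,0,-1.5,0],
    [0,0,-1,0],
    [0,0,-0.5,0],
    [0,0,0,0],
    [0,0,0,0]
  ]
}}

```text
time_s: 18.4
tool_pos: [0.5729, 0.0348, 0.2538]
tool_rot: [122.9, 89.6, 38.6]
force: [1.3, -0.5, 0.2]
grip_width: 0.0497
```

```bash
python3 -c "
from h import *
o,R,g=st()"
```

```text
t 18.4 tcp [0.5729 0.0348 0.2538] grasp [0.5738 0.0355 0.0903] jaw az 5.71 tilt [ 0.005  0.004 -1.   ] F [ 1.3 -0.5  0.2] w 0.0497
```

Request:
{"name": "carry_out", "arguments": {
  "moves": [
    [0,0.3,-0.8,-0.005],
    [0,0.1,-0.7,0],
    [0,0,-0.3,0],
    [0,0,-0.1,0],
    [0,0,0,0]
  ]
}}

```text
time_s: 18.9
tool_pos: [0.5737, 0.0397, 0.2348]
tool_rot: [117.3, 89.4, 32.7]
force: [-0.6, 0.4, 0.3]
grip_width: 0.0498
```

Request:
{"name": "carry_out", "arguments": {
  "moves": [
    [0,0,0,0],
    [0,0,0,0],
    [0,0,0,0],
    [0,0,0,0],
    [0,0,0,0],
    [0,0,0,0]
  ],
  "hand": 0,
  "force": 40
}}

```text
time_s: 19.5
tool_pos: [0.5713, 0.039, 0.2348]
tool_rot: [-174.5, 89.6, 100.9]
force: [-1.5, 0.1, 2.6]
grip_width: 0.0142
```

```bash
python3 -c "
from h import *
o,R,g=st()"
```

```text
t 19.5 tcp [0.5713 0.039  0.2348] grasp [0.5711 0.04   0.0713] jaw az 5.44 tilt [-0.001  0.006 -1.   ] F [-1.5  0.1  2.6] w 0.0142
```

Request:
{"name": "carry_out", "arguments": {
  "moves": [
    [0,0,0,0.12],
    [0,0,0,0.12],
    [0,0,0,0.12],
    [0,0,0,0.12],
    [0,0,0,0.12],
    [0,0,0,0.12],
    [0,0,0,0.12],
    [0,0,0,0.12],
    [0,0,0,0.12],
    [0,0,0,0.12],
    [0,0,0,0.12],
    [0,0,0,0.05]
  ]
}}

```text
time_s: 20.7
tool_pos: [0.5709, 0.0383, 0.2349]
tool_rot: [167.7, 89.6, 164.3]
force: [-1.0, -0.1, -0.4]
grip_width: 0.0135
```

```bash
python3 -c "
from h import *
o,R,g=st()"
```

```text
t 20.7 tcp [0.5709 0.0383 0.2349] grasp [0.5698 0.0386 0.0714] jaw az 86.64 tilt [-0.007  0.002 -1.   ] F [-1.  -0.1 -0.4] w 0.0135
```

Request:
{"name": "carry_out", "arguments": {
  "moves": [
    [0,0,0,0.015],
    [0,0,0,0.004],
    [0,0,0,0]
  ]
}}

```text
time_s: 21.0
tool_pos: [0.5709, 0.0382, 0.2348]
tool_rot: [163.5, 89.6, 161.1]
force: [-0.5, 1.1, -0.6]
grip_width: 0.0142
```

```bash
python3 -c "
from h import *
o,R,g=st()"
```

```text
t 21.0 tcp [0.5709 0.0382 0.2348] grasp [0.5697 0.0386 0.0713] jaw az 87.64 tilt [-0.007  0.002 -1.   ] F [-0.5  1.1 -0.6] w 0.0142
```

Release, lift, and check.

Request:
{"name": "carry_out", "arguments": {
  "moves": [
    [0,0,0,0],
    [0,0,0,0],
    [0,0,0,0],
    [0,0,1,0],
    [0,0,2,0],
    [0,0,3,0],
    [0,0,3,0],
    [0,0,3,0],
    [0,0,1,0],
    [0,0,0,0],
    [0,0,0,0]
  ],
  "hand": 5
}}

```text
time_s: 22.1
tool_pos: [0.5698, 0.0373, 0.3724]
tool_rot: [168.9, 89.7, 166.5]
force: [-0.3, 0.1, 0.4]
grip_width: 0.05
```

```bash
python3 look.py w8; python3 - <<'E'
from h import *
import pickle
m,im=pickle.load(open('w8.pkl','rb'))
a=np.radians(-2.3);ex=[[574-85*np.cos(a),40.2-85*np.sin(a),48],[574,40.2,78]];print(proj(m,np.array(ex)/1000,True))
p=proj(m,np.array(ex)/1000,True)[0];A=hsvm(im,(18,110,60),(35,255,255));x,y=p.astype(int)
A=roi(A,x-25,x+25,max(y-15,0),y+60)
P=cast(m,cv2.findNonZero(A)[:,0],.048,True)[:,:2]*1000;print(rectp(m,A,.048))
c=np.array([P[abs(P[:,0]-s)<1.5].mean(0) for s in range(495,540,4)]);print(c.round(1)[[0,5,-1]].tolist());f=np.polyfit(c[:,0],c[:,1],1);print('arm az',np.degrees(np.arctan(f[0])))
B=hsvm(im,(95,120,70),(125,255,255))
E
```

```text
t 22.1 tcp [0.5698 0.0373 0.3724] grasp [0.5689 0.0376 0.2089] jaw az 87.54 tilt [-0.006  0.001 -1.   ] F [-0.3  0.1  0.4] w 0.05
[[326.34249749 109.52609349]
 [326.72756638 202.67897045]]
(array([518.3,  42.1]), array([14. , 59.7]), -2.47)
[[495.2, 40.9], [515.0, 41.2], [539.0, 40.2]]
arm az -1.4262206358359277
```

View pics/w8.png

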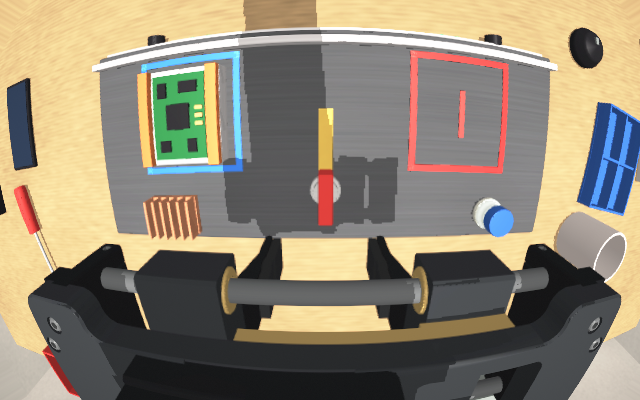

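The arm points straight across the lane (tip at 326,109), the carrier is still in the blue frame, and the jar and heat sink are where they were. Handing in.

```bash
python3 -c "
from cell import env
print(env.sign_off())"
```

```text
the job is handed in; nothing more can be done
None
```

The job is done and handed in at about 22 s of the 69 s allowed; sign-off gave no verdict.

**What I did:** I turned the nut until the stop arm was swung out of the lane toward +y, about 83° from straight across. I then gripped the carrier's leading rail and slid it along the top into the blue frame at constant height. Last, I turned the nut back and lifted clear.

**Last checks:**
- **Carrier:** from directly above, before the nut was turned back, it was about 1.4 mm off centre along the lane and 0.6 mm across it. It was square to within about half a degree. An earlier oblique view put the along-lane error nearer 2 mm. I judged that good enough and left it; the final picture shows it still in place, but I did not re-measure it.
- **Stop arm:** within about 1° of straight across. Two fits of the same picture disagreed slightly (-2.5° and -1.4°, against the preheater's -2.3°).
- **Everything else:** the jar, heat sink and other visible items look unmoved in the final picture. Force readings stayed under about 4 N.

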